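# Load the cast drying box and turn it down

## Task

Slide the tray with the plaster cast along the bench into the drying box until it is fully home against the stop inside, keeping the cast standing in the tray. Then turn the box's temperature knob fully anticlockwise to its end stop, the lowest setting, and let go. Leave the bowl and the can where they are.

Things in the scene. Friction and masses are not known exactly. Their poses are not given: they have to be found in the camera images.
- oven: Fixed drying box, cream top on blue-grey walls, 200 mm wide, 240 mm deep. Origin and axes are those of point oven_mouth; it fills x 0 to 240, y -100 to 100 mm. Its front face is upright up to 85 mm, then a flat panel slopes back and up, 25 degrees from horizontal, to the flat top 141 mm above the bench. The knob is on this panel.
- oven_mouth (a point): Centre of the box's mouth at bench level (z = 0), in the plane of its front face. x points level into the box, y left as seen facing the mouth, z up. The box has no floor: the tray slides on the bench. Chamber 122 mm wide, 64 mm high (side edges of the mouth bevelled, 142 mm wide narrowing over 12 mm); a solid stop across it at x = 101 mm.
- tray_handle (a point): Centre of the grip of the tray's handle, 32 mm above the tray's underside, axes as tray_mid. The handle is an upright aluminium tab, 40 mm long along x, 12 mm thick along y, top 46 mm above the underside; its centre lies 105 mm from the tray's middle towards -x, joined to the tray by a bar 12 mm wide and 10 mm high.
- tray_mid (a point): Middle of the loose aluminium tray, 6 mm above its underside. 100 mm along x, 116 mm along y, rim 12 mm high, floor 3 mm thick, about 0.3 kg. x points from the handle to the far edge, which enters the box first; z up. Fully home against the stop it is 51 mm inside the mouth, its near edge flush with the box's front, the handle outside.
- cast_mid (a point): Middle of the plaster cast of a row of teeth, 15 mm above its underside, z up. 58 x 64 mm in plan, 33 mm high, about 0.12 kg, standing loose on the tray's floor.
- knob_axis (a point): Point on the knob's axis at the height to grip, fixed to the box, 34 mm out from the sloping panel, 29 mm behind the box's front face, 136 mm above the bench, on the box's centre line. Its axes are those of the panel: z out of the panel along the knob's axis, x up the slope, y left.
- knob_pointer (a point): Pointer end of the black knob's grip bar, at the height to grip, 24 mm from the knob's axis; it turns with the knob; its x runs along the bar towards the axis. The bar is 48 mm long, 14 mm thick, reaching from 12 to 44 mm above the panel; under it is a disc 50 mm across. A white line on the bar's top marks this end.
- knob (a joint): Turn of the temperature knob in rad: 0 at its end stop fully anticlockwise (seen facing the panel), growing clockwise to 4.71 at the other stop; it stays where it is left (friction about 0.12 N m). At value q the pointer's direction in the axes of knob_axis is (-cos(0.785+q), sin(0.785+q), 0): at 0 it points down the slope and left, to a long scale mark.
- bowl: Blue mixing bowl, 120 mm across and 75 mm high, origin under its centre. To be left alone.
- can: Small steel can with a pale paper label, 60 mm across, 75 mm high, origin under its centre. To be left alone.
Not all that is in view belongs to the job. Of the things that look like the part that bears tray_handle, the largest one is meant.

How it is judged:
On the way, in this order (a step that is already met when the one before it is completed fails the run):
1. The tray, the cast standing in it, is fully home in the drying box (x of tray_mid in the frame of oven_mouth between 0.046 and 0.056 m and y of tray_mid in the frame of oven_mouth between -0.006 and 0.006 m and angle between the x axis of tray_mid and the x axis of oven_mouth, either way round below 0.08 rad and height (world z) of tray_mid below 0.012 m and horizontal distance between cast_mid and tray_mid below 0.035 m and angle between cast_mid's own z axis and vertical below 0.15 rad and height (world z) of cast_mid below 0.026 m), for 0.2 s.
2. The knob is at its anticlockwise end stop (value of joint knob below 0.06 rad), for 0.2 s.
At the end, for the whole second after the job is handed in: Tray home: middle 46 to 56 mm inside the mouth, within 6 mm of its centre line, on the bench, square within 0.08 rad; cast standing in it within 35 mm of its middle, upright within 0.15 rad; knob within 0.06 rad of its anticlockwise stop (all of step 1 and value of joint knob below 0.06 rad); the robot touches nothing.
It fails at once if The mixing bowl is moved more than 30 mm (distance of bowl from where it was at the start of the episode above 0.03 m).
It fails at once if The can is moved more than 30 mm (distance of can from where it was at the start of the episode above 0.03 m).
It fails at once if The cast tips over (angle between cast_mid's own z axis and vertical above 0.6 rad).
It also fails if it takes over 69 s, if anything falls off the work surface, if the arm or the gripper's body presses on something with over 40 N, if the wrist force passes 120 N, or if a joint passes its speed limit or range.

## Robot

A 6-joint arm with a two-finger parallel gripper is mounted at the origin on the work surface. World frame = base frame: x ahead of the robot, y to its left, z up, the work surface at z = 0. Lengths are in m, angles in rad, forces in N, time in s.
With the tool pointing down it reaches from about 0.35 to 0.975 m from the base axis. Payload 4.9 kg.
Tool frame: the origin (TCP) lies midway between the tips of the shut fingers; the grasp point (between the pads) lies 19 mm behind it; y points along the fingers, z is the direction in which the jaws open and shut, and the axes are right-handed (so a half turn about y gives the same grasp; the last joint's range is limited). The gripper opens to 85 mm and grips with 20 to 120 N. Pads are 22 mm wide; open, the fingers measure 114 mm over their backs; the gripper's body (76 mm by 85 mm) begins 54 mm behind the grasp point. The pads swing forward as they close: fully open they stand 13 mm farther back than shut.
Start: joints at [1.128, 0.053, 1.613, -0, 1.476, -0.119], TCP at [0.199, 0.593, 0.231] pointing down, gripper open.
Joint ranges: [-3.01, 3.01], [-1.01, 2.22], [0.06, 2.58], [-1.02, 4.17], [0.09, 2.62], [-3.14, 3.14]. Speed limits (rad/s): [2.57, 2.57, 3.14, 3.14, 3.14, 3.14].

## Interface

Orientations are given as a unit quaternion [w, x, y, z].
In Python, from plant import * gives the robot as it stands.
- The arm moves only by the shell command python3 -m crank 'ROWS'. ROWS is JSON, a list that holds one entry, the list of rows, each a list of 5 numbers: the gripper command: -1 is shut, 1 is fully open, values between are in proportion, then the shift along the tool's x, y, z in cm, then the turn about the tool's y in degrees. In form: [[[jaw, dx, dy, dz, twist], ...]]. A call has 1 to 8 rows; each row shifts and turns the commanded pose from where the row before left it, along the tool's axes as they then stand; what a row does not reach is not made up. A row lasts 1/8 s, in which the tool goes at most 62.5 mm and 10.7 degrees, less where a joint would pass 70% of its speed; a pose out of reach is approached as far as the arm can. A call with a gripper value outside its range is refused whole. The fingers move at their own pace and stop on an object; the grip force is fixed at half the most. Time passes only in rows, so rows that do not move let the fingers close. It gives the time, the measured TCP pose, the force and the opening at its end, in the units of the state.
- state(): the state, without advancing time (a new reading comes with each control period).
- grab_frame(name): name is "scene" or "top" or "wrist"; returns a dict with "frame" (400x640x3 uint8, red, green, blue), "fx", "fy", "cx", "cy" (pixels), "D" ([k1, k2, p1, p2, k3] as OpenCV has them; the pictures are not rectified), "pose" (4x4, takes a point from camera to world coordinates). Camera axes: x right, y up, looking along -z (the intrinsics and any distortion apply to the point x, -y, -z); pixel columns grow to the right and rows downward; lengths in m; the calibration is good to about 2 mm. A picture is of the moment at which its call begins. There is no depth.
- job_done(): hands the job in, once; it reports no verdict.
The state is a dict: "time": time; "joint_pos": joint angles; "joint_vel": joint speeds; "joint_efforts": joint torques, N m; "tool_pos": TCP position; "tool_rot": TCP orientation; "contact_force": force on the tool from outside, world axes, zero at the start; "ft_torque": the same for the moment, N m; "gripper_width": opening from 0.0 (shut) to 1.0 (fully open).
Only numpy, scipy, OpenCV 4.12 (cv2) and the standard library are available. Lean on these libraries where they do the work, as an engineer would, in place of code of your own. Each camera call takes 0.05 s, during which the arm holds its last target.

## Working session

There is one attempt and no reset: what is moved stays moved. The work goes in short steps, Python scripts to look and compute and a shell command to move; the robot and the scene stay as the last step left them, time stands still between calls to the robot, and variables do not carry over. Pictures are saved under pics/ and viewed, and the job is handed in when it is done.

```bash
ls; mkdir -p pics; python3 - <<'E'
from plant import *
import cv2,numpy as np
print(state())
for n in("scene","top","wrist"):
    f=grab_frame(n);cv2.imwrite(f"pics/{n}0.png",f["frame"][:,:,::-1])
    print(n,f["fx"],f["fy"],f["cx"],f["cy"],f["D"],np.round(f["pose"],4).tolist())
E
```

```text
pics
{'time': 0.0, 'joint_pos': array([ 1.12799968e+00,  5.33591769e-02,  1.61427638e+00,  4.10022386e-06,
        1.47602536e+00, -1.18955245e-01]), 'joint_vel': array([-1.66858560e-04, -9.26723543e-05, -1.13824934e-03,  8.01938760e-04,
        1.95153948e-04, -8.70763933e-04]), 'joint_efforts': array([-2.11911254e-03, -3.93704474e+01, -3.70159328e+01, -3.19015207e-04,
        7.24654034e-03,  1.00346713e-05]), 'tool_pos': array([0.19858507, 0.59195556, 0.23007212]), 'tool_rot': array([-0.69715486,  0.69855923, -0.11419973,  0.11379156]), 'contact_force': array([-0.32303486, -0.01478165,  0.68658285]), 'ft_torque': array([0.01876576, 0.03295223, 0.0123615 ]), 'gripper_width': 0.9979263677613809}
scene 375.9995539617038 375.9995539617038 321.5983110095272 195.4676237809069 [-0.01632421  0.          0.          0.          0.        ] [[0.3272, -0.7524, 0.5717, 1.1639], [0.9449, 0.2514, -0.2099, -0.2104], [0.0142, 0.6088, 0.7932, 0.9326], [0.0, 0.0, 0.0, 1.0]]
top 415.4723855471812 415.4723855471812 317.18451055684966 193.83794025519322 [0.00056967 0.         0.         0.         0.        ] [[0.0227, 0.9961, -0.0856, 0.476], [-0.9994, 0.0249, 0.0258, 0.0344], [0.0279, 0.085, 0.996, 1.3063], [0.0, 0.0, 0.0, 1.0]]
wrist 310.9827563407573 310.9827563407573 315.9782194936954 200.67941954017064 [-0.00222483  0.          0.          0.          0.        ] [[0.3179, -0.907, -0.2762, 0.1276], [0.9481, 0.3031, 0.0957, 0.6165], [-0.0031, -0.2923, 0.9563, 0.3735], [0.0, 0.0, 0.0, 1.0]]
```

View pics/scene0.png

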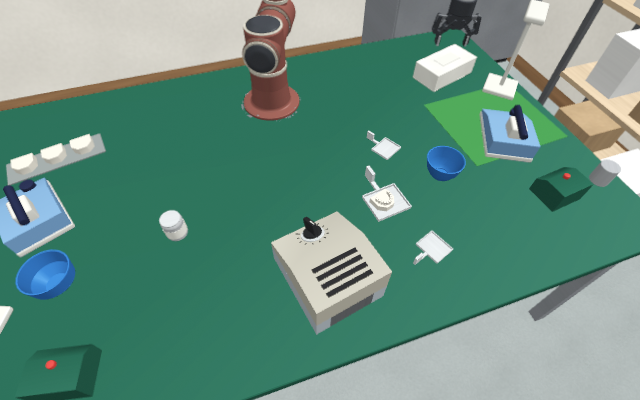

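View pics/top0.png

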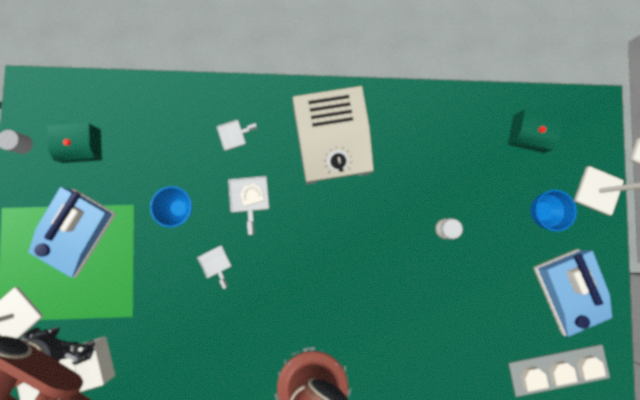

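View pics/wrist0.png

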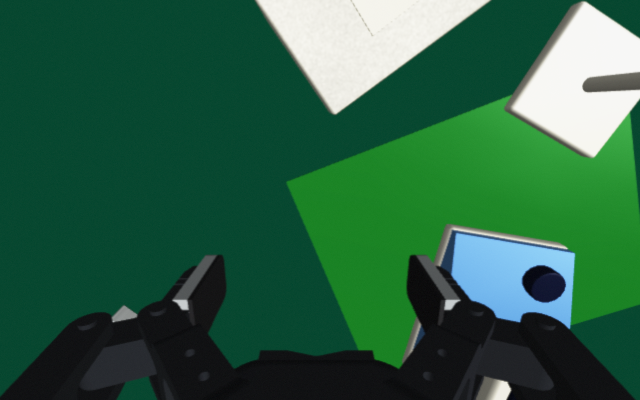

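```bash
cat > h.py <<'E'
from plant import *
import cv2,numpy as np
from scipy.spatial.transform import Rotation as R
def K(f): return np.array([[f["fx"],0,f["cx"]],[0,f["fy"],f["cy"]],[0,0,1]])
def ray(f,uv):
    p=cv2.undistortPoints(np.array(uv,float).reshape(-1,1,2),K(f),np.array(f["D"]))[:,0]
    T=np.array(f["pose"]); d=np.c_[p[:,0],-p[:,1],-np.ones(len(p))]@T[:3,:3].T
    return T[:3,3],d
def onz(f,uv,z):
    o,d=ray(f,uv); return o+d*((z-o[2])/d[:,2])[:,None]
def proj(f,P):
    T=np.array(f["pose"]); c=(np.atleast_2d(P)-T[:3,3])@T[:3,:3]; c=c*[1,-1,-1]
    return cv2.projectPoints(c.reshape(-1,1,3),np.zeros(3),np.zeros(3),K(f),np.array(f["D"]))[0][:,0]
def tri(fs,uvs):
    A=np.zeros((3,3));b=np.zeros(3)
    for f,uv in zip(fs,uvs):
        o,d=ray(f,uv);d=d[0]/np.linalg.norm(d[0]);M=np.eye(3)-np.outer(d,d);A+=M;b+=M@o
    return np.linalg.solve(A,b)
def crop(f,name,x0,y0,w,h,s):
    im=f["frame"][y0:y0+h,x0:x0+w,::-1]
    cv2.imwrite(f"pics/{name}.png",cv2.resize(im,None,fx=s,fy=s,interpolation=cv2.INTER_CUBIC))
def Rt(s): return R.from_quat(np.r_[s["tool_rot"][1:],s["tool_rot"][0]]).as_matrix()
E
python3 - <<'E'
from h import *
f=grab_frame("top"); crop(f,"t1",190,80,200,150,4)
g=grab_frame("scene"); crop(g,"s1",265,120,200,150,4)
print(np.round(Rt(state()),3))
for n,fr in (("top",f),("scene",g)):
    im=fr["frame"].astype(int); r,gg,b=im[...,0],im[...,1],im[...,2]
    m=((r>120)).astype(np.uint8)
    nn,l,st,c=cv2.connectedComponentsWithStats(m)
    for i in range(1,nn):
        if st[i,4]>60: print(n,st[i],np.round(c[i],1))
E
```

```text
[[ 0.948 -0.     0.318]
 [-0.318 -0.001  0.948]
 [-0.    -1.    -0.001]]
top [    0     0   640   273 52601] [356.1  48.7]
top [ 293   86   81   96 5617] [333.5 133.8]
top [217 120  40  30 684] [232.8 133.8]
top [  0 130  19  20 325] [  8.3 139.4]
top [ 228  176   41   59 1454] [248.4 196.4]
top [  30  188   74   88 2926] [ 66.9 231. ]
top [ 74 194  41  83 268] [ 95.1 236.4]
top [436 219  27  20 451] [448.9 228.4]
top [197 246  34  43 741] [214.6 263.2]
top [534 249  45  87 489] [552.1 288.4]
top [ 549  253   61   80 2361] [578.8 291.1]
top [631 275   9  88 637] [635.7 315. ]
top [   0  287   42   52 1465] [ 16.3 313.9]
top [  59  338   55   54 1384] [ 91.3 366.6]
top [ 509  345  100   51 3224] [558.7 370.2]
top [ 277  352   71   48 1333] [307.1 372.8]
top [   0  359   62   41 1005] [ 27.9 383.9]
top [635 364   5  36 166] [637.1 381. ]
top [301 383  28  17 220] [312.7 394.4]
scene [    0     0   366   111 26709] [149.9  40.7]
scene [ 482    0  113  100 5091] [539.4  44.7]
scene [  543     0    97   197 11190] [606.1  91.1]
scene [ 413   44   64   48 1885] [444.   66.8]
scene [244  83  55  36 822] [274.6 104.9]
scene [ 484  109   56   38 1140] [509.9 128.2]
scene [480 111  53  51 323] [499.  147.7]
scene [367 130  34  30 450] [383.5 146.2]
scene [   6  134  100   51 2218] [ 53.4 157.3]
scene [ 362  166   50   56 1267] [384.2 198.3]
scene [   0  178   75   79 2399] [ 31.7 214.6]
scene [159 210  29  31 642] [173.1 224.9]
scene [ 271  211  121  123 7215] [329.6 267.7]
scene [413 230  40  35 729] [432.4 247.4]
scene [  255   255   385   145 26797] [508.9 353.6]
scene [  0 306  13  28 217] [  4.4 315.5]
scene [ 45 360  12   9  84] [ 50.5 364.1]
```

View pics/t1.png

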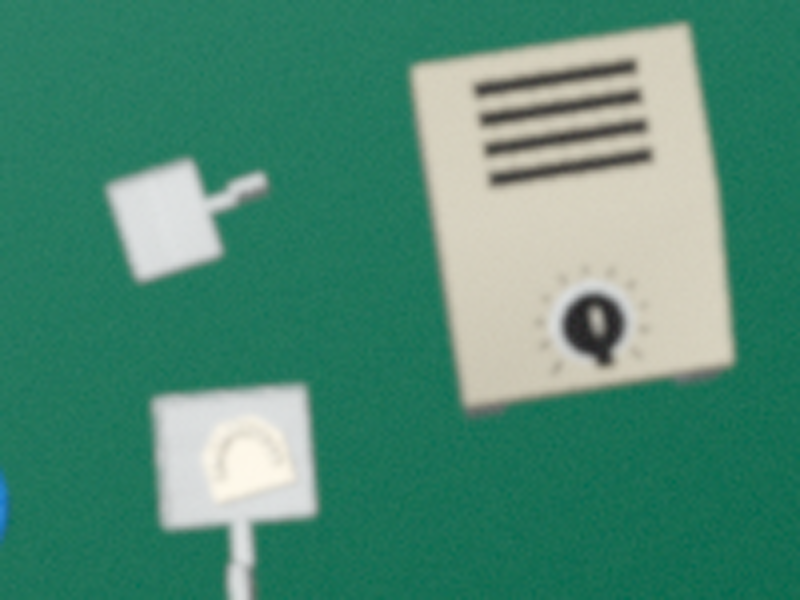

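View pics/s1.png

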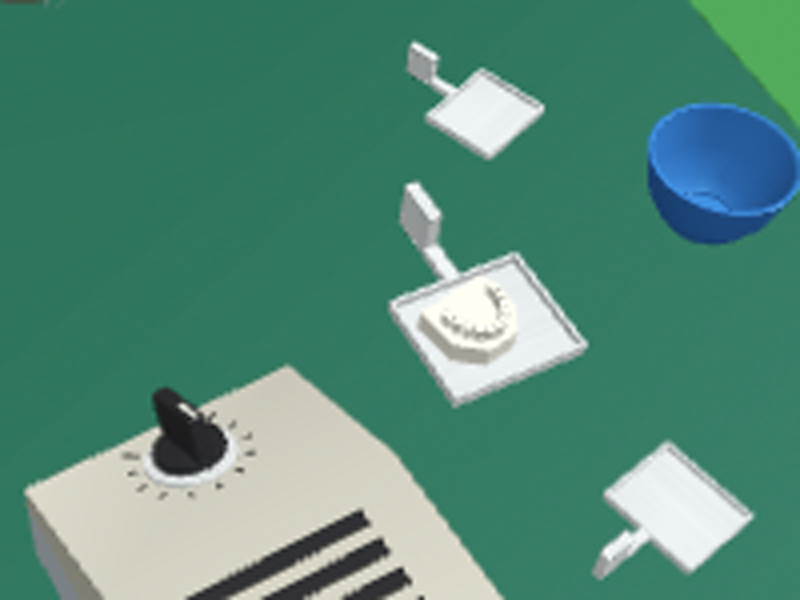

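```bash
cat >> h.py <<'E'
def quad(f,lo,seed,eps=0.02):
    im=f["frame"].astype(int); m=(im[...,0]>lo).astype(np.uint8)
    n,l=cv2.connectedComponents(m); return (l==l[seed[1],seed[0]]).astype(np.uint8)
E
python3 - <<'E'
from h import *
f=grab_frame("top"); g=grab_frame("scene")
T=[(228,179.5),(267,176),(269.5,209),(231,212.5)]
P=onz(f,T,.012);print("tray top",P.round(4),P.mean(0).round(4),[np.linalg.norm(P[i]-P[i-1]).round(4) for i in range(4)])
S=[(265+515/4,120+253/4),(265+390/4,120+303/4),(265+457/4,120+404/4),(265+586/4,120+346/4)]
Q=onz(g,S,.012);print("tray scene",Q.round(4),Q.mean(0).round(4),[np.linalg.norm(Q[i]-Q[i-1]).round(4) for i in range(4)])
F=onz(f,[(305.5,181),(373.7,170.5)],.085);B=onz(f,[(293,96),(362.3,86)],.141)
print(F.round(4),B.round(4),np.linalg.norm(F[0]-F[1]),np.linalg.norm(B[0]-B[1]),np.linalg.norm((F-B)[:,:2],axis=1))
v=F[0]-F[1]; w=B[0]-B[1]; print("ang",np.arctan2(-v[0],v[1]),np.arctan2(-w[0],w[1]))
u=(B.mean(0)-F.mean(0)); print("axis ang",np.arctan2(u[1],u[0]), F.mean(0))
print("handle",onz(f,[(190+240/4,80+570/4)],.046))
E
```

```text
tray top [[0.6252 0.28   0.012 ]
 [0.6394 0.1591 0.012 ]
 [0.5363 0.148  0.012 ]
 [0.5226 0.2665 0.012 ]] [0.5809 0.2134 0.012 ] [np.float64(0.1035), np.float64(0.1217), np.float64(0.1037), np.float64(0.1193)]
tray scene [[0.5268 0.2668 0.012 ]
 [0.5415 0.1528 0.012 ]
 [0.6436 0.1631 0.012 ]
 [0.6267 0.2781 0.012 ]] [0.5847 0.2152 0.012 ] [np.float64(0.1006), np.float64(0.115), np.float64(0.1027), np.float64(0.1163)]
[[ 0.6183  0.0381  0.085 ]
 [ 0.655  -0.1639  0.085 ]] [[ 0.8561  0.08    0.141 ]
 [ 0.892  -0.1191  0.141 ]] 0.20539059089719988 0.20223174332043706 [0.24150105 0.24128785]
ang 0.17965026656184957 0.1785821895945974
axis ang 0.18053551842223545 [ 0.63660667 -0.06289269  0.085     ]
handle [[0.49263427 0.20227587 0.046     ]]
```

```bash
python3 -m crank '[[[1,4.86,0,-3.51,0],[1,4.86,0,-3.51,0],[1,4.86,0,-3.51,0],[1,4.86,0,-3.51,0],[1,4.86,0,-3.51,0],[1,4.86,0,-3.51,-8.4],[1,0,0,0,-8.4],[1,0,0,0,-8.4]]]'
cat > loc.py <<'E'
from h import *
import sys
def goal(x,y,z,yaw=None):
    s=state();M=Rt(s);d=M.T@(np.array([x,y,z])-s["tool_pos"]);y0=np.arctan2(M[1,0],M[0,0])
    print("pos",s["tool_pos"].round(4),"t",round(s["time"],2),"F",s["contact_force"].round(1),"w",round(s["gripper_width"],3),"yaw",y0.round(3))
    print("d cm",(d*100).round(2),"twist deg",None if yaw is None else np.degrees(y0-yaw).round(2))
E
python3 - <<'E'
from loc import *
print(Rt(state()).round(3)); goal(.4787,.202,.23,.115)
f=grab_frame("wrist");cv2.imwrite("pics/w1.png",f["frame"][:,:,::-1])
E
```

```text
time: 1.35
tool_pos: [0.4089, 0.2991, 0.2314]
tool_rot: [0.706, -0.706, -0.042, 0.042]
contact_force: [0.6, 0.4, -0.0]
gripper_width: 1.001
[[ 0.993  0.    -0.118]
 [ 0.118  0.     0.993]
 [ 0.    -1.     0.   ]]
pos [0.4089 0.2991 0.2314] t 1.35 F [ 0.6  0.4 -0. ] w 1.001 yaw 0.119
d cm [  5.78   0.14 -10.47] twist deg 0.2
```

View pics/w1.png

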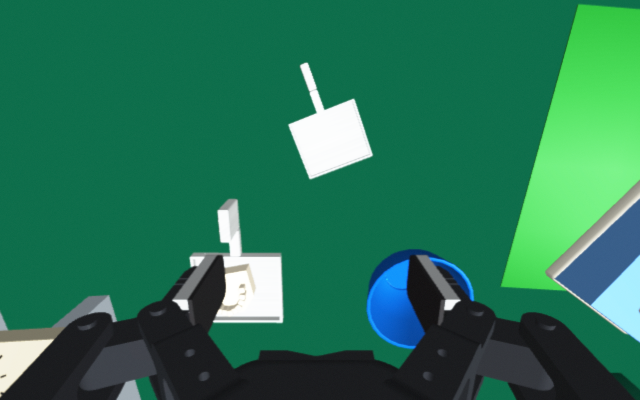

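```bash
python3 -m crank '[[[1,2.9,0,-5.2,0],[1,2.9,0,-5.2,0],[1,0,0,0,0],[1,0,0,0,0]]]'
python3 - <<'E'
from loc import *
goal(.4787,.202,.1)
f=grab_frame("wrist");cv2.imwrite("pics/w2.png",f["frame"][:,:,::-1])
E
```

```text
time: 1.9
tool_pos: [0.4777, 0.2037, 0.2312]
tool_rot: [0.706, -0.706, -0.04, 0.041]
contact_force: [-0.9, 1.1, -0.1]
gripper_width: 0.999
pos [0.4777 0.2037 0.2312] t 1.9 F [-0.9  1.1 -0.1] w 0.999 yaw 0.115
d cm [ 0.08 13.12 -0.18] twist deg None
```

View pics/w2.png

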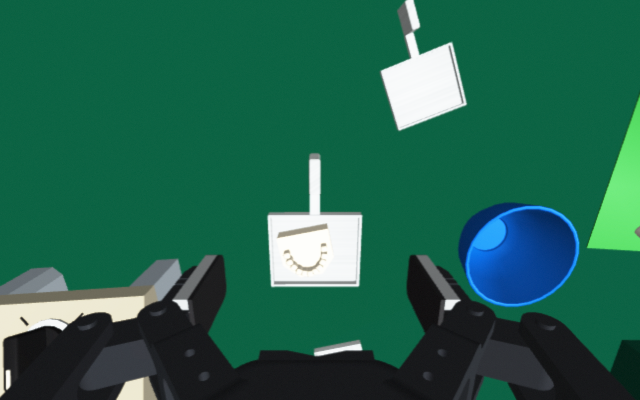

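```bash
python3 - <<'E'
from loc import *
f=grab_frame("wrist")
P=onz(f,[(268,213),(362,212.5),(361,286.5),(272,286.5)],.012);print(P.round(4),P.mean(0).round(4),[np.linalg.norm(P[i]-P[i-1]).round(4) for i in range(4)])
print(onz(f,[(314.5,154),(314.5,158)],.046))
n=P[:2].mean(0);v=P[2:].mean(0)-n;print("yaw",np.arctan2(v[1],v[0]))
a=P[1]-P[0];print(np.arctan2(-a[0],a[1]))
print("bowl",onz(grab_frame("top"),[(170,207)],.0))
crop(f,"w2c",230,140,170,160,4)
E
```

```text
[[0.5355 0.1515 0.012 ]
 [0.5214 0.2666 0.012 ]
 [0.6244 0.2819 0.012 ]
 [0.6383 0.1642 0.012 ]] [0.5799 0.2161 0.012 ] [np.float64(0.1035), np.float64(0.1159), np.float64(0.1042), np.float64(0.1185)]
[[0.45151274 0.19979946 0.046     ]
 [0.45572441 0.20028569 0.046     ]]
yaw 0.13476399533410793
0.1223156745976878
bowl [[0.53568515 0.45842902 0.        ]]
```

View pics/w2c.png

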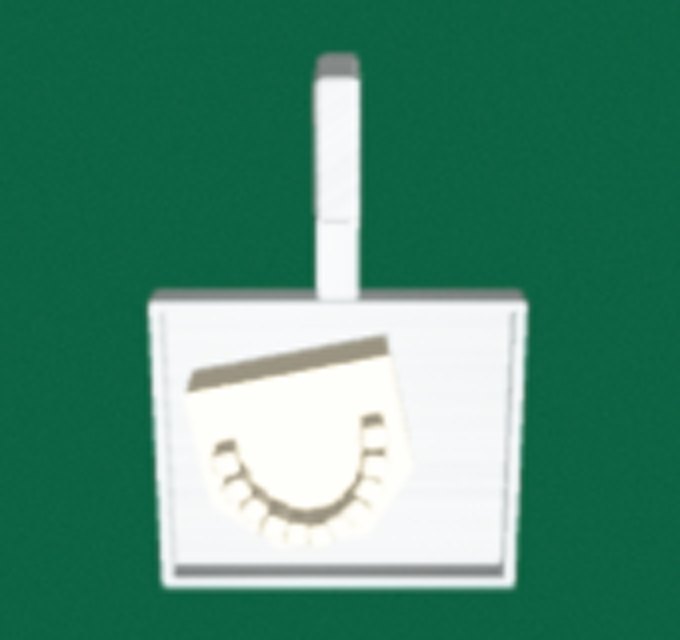

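```bash
python3 -m crank '[[[1,0,5,-0.1,-0.4],[1,-0.1,5,0,0],[1,0,5,0,0],[1,0,4,0,0],[1,0,1.6,0,0],[1,0,1,0,0],[1,0,0,0,0]]]'
python3 - <<'E'
from loc import *
goal(.4767,.2025,.015,.122)
f=grab_frame("wrist");cv2.imwrite("pics/w3.png",f["frame"][:,:,::-1])
E
```

```text
time: 2.92
tool_pos: [0.4776, 0.2028, 0.016]
tool_rot: [0.706, -0.706, -0.044, 0.043]
contact_force: [0.1, 0.0, 0.5]
gripper_width: 0.998
pos [0.4776 0.2028 0.016 ] t 2.92 F [0.1 0.  0.5] w 0.998 yaw 0.123
d cm [-0.09  0.1  -0.02] twist deg 0.08
```

View pics/w3.png

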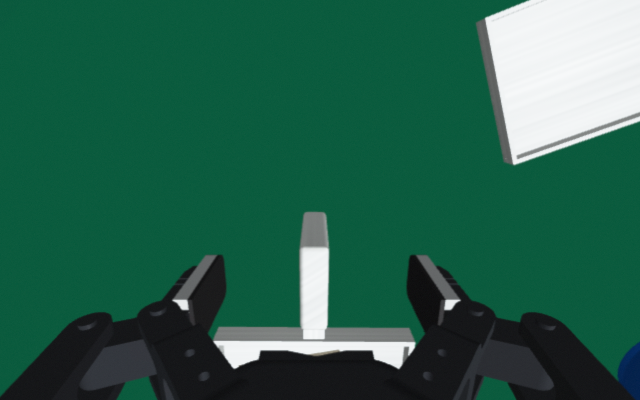

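Handle is centred between the pads (314, 212–330). Close.

```bash
python3 -m crank '[[[-1,0,0,0,0],[-1,0,0,0,0],[-1,0,0,0,0],[-1,0,0,0,0],[-1,0,0,0,0],[-1,0,0,0,0]]]'
python3 - <<'E'
from loc import *
u=np.array([np.cos(.18),np.sin(.18)]);m=np.array([.637,-.063])
for d in(-.19,-.054):print((m+d*u).round(4))
goal(*(m-.19*u),.016,.18)
f=grab_frame("wrist");cv2.imwrite("pics/w4.png",f["frame"][:,:,::-1])
E
```

```text
time: 3.72
tool_pos: [0.4773, 0.2023, 0.0156]
tool_rot: [-0.706, 0.706, 0.043, -0.043]
contact_force: [-0.7, -1.4, 3.0]
gripper_width: 0.135
[ 0.4501 -0.097 ]
[ 0.5839 -0.0727]
pos [0.4773 0.2023 0.0156] t 3.73 F [-0.7 -1.4  3. ] w 0.135 yaw 0.123
d cm [ -6.37  -0.04 -29.37] twist deg -3.28
```

View pics/w4.png

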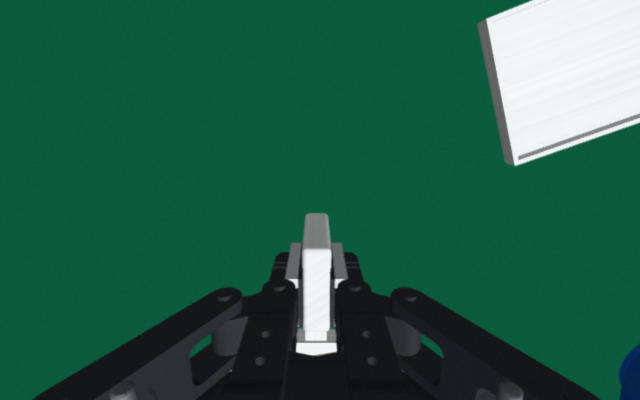

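```bash
python3 -m crank '[[[-1,-0.4,0,0,0],[-1,-0.8,0,0,0],[-1,-1.2,0,-0.3,0],[-1,-1.4,0,-0.7,0],[-1,-1.2,0,-1.1,-0.5],[-1,-0.8,0,-1.5,-0.5],[-1,-0.4,0,-1.7,-0.5],[-1,-0.2,0,-1.7,-0.5]]]' && python3 -m crank '[[[-1,0,0,-1.7,-0.5],[-1,0,0,-1.7,-0.5],[-1,0,0,-1.7,-0.3],[-1,0,0,-1.7,0],[-1,0,0,-1.7,0],[-1,0,0,-1.5,0],[-1,0,0,-1.1,0],[-1,0,0,-0.8,0]]]'
python3 - <<'E'
from loc import *
goal(.4501,-.097,.016,.18)
crop(grab_frame("top"),"t2",190,80,200,150,4)
E
```

```text
time: 4.78
tool_pos: [0.4219, 0.1247, 0.0156]
tool_rot: [0.705, -0.704, -0.056, 0.056]
contact_force: [-0.1, 4.8, 3.9]
gripper_width: 0.132
time: 5.78
tool_pos: [0.4426, 0.008, 0.0156]
tool_rot: [0.705, -0.703, -0.063, 0.064]
contact_force: [-0.3, 6.1, 6.2]
gripper_width: 0.13
pos [0.4426 0.008  0.0156] t 5.78 F [-0.3  6.1  6.2] w 0.13 yaw 0.181
d cm [ -1.14  -0.07 -10.47] twist deg 0.03
```

View pics/t2.png

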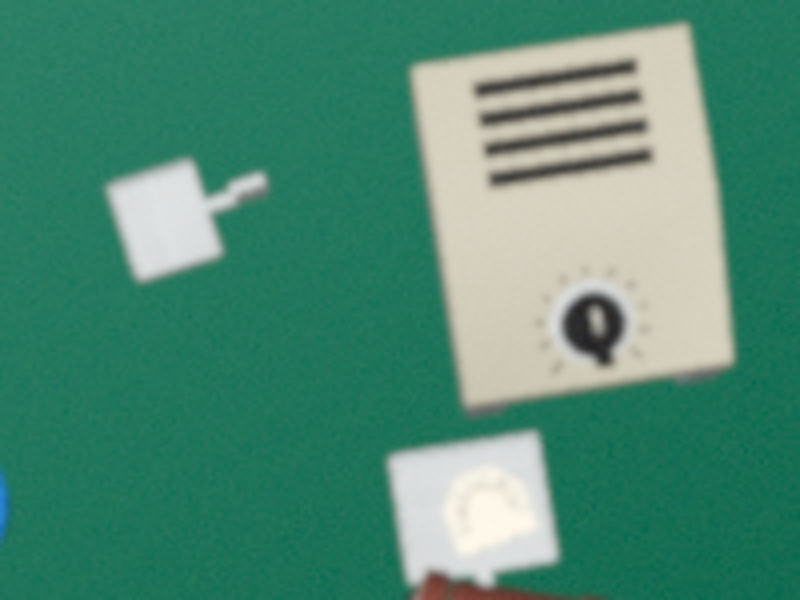

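```bash
python3 -m crank '[[[-1,-0.2,0,-0.6,0],[-1,-0.3,0,-1.1,0],[-1,-0.3,0,-1.6,0],[-1,-0.2,0,-1.8,0],[-1,0,0,-1.8,0],[-1,0,0,-1.5,0],[-1,0,0,-1.0,0],[-1,0,0,-0.6,0]]]' && python3 -m crank '[[[-1,0,0,-0.4,0],[-1,0,0,0,0],[-1,0,0,0,0]]]'
python3 - <<'E'
from loc import *
goal(.4501,-.097,.016,.18)
crop(grab_frame("top"),"t3",250,80,200,150,4)
crop(grab_frame("scene"),"s3",220,100,200,150,4)
E
```

```text
time: 6.82
tool_pos: [0.4506, -0.0917, 0.0156]
tool_rot: [0.705, -0.703, -0.063, 0.064]
contact_force: [-0.8, 6.4, 9.0]
gripper_width: 0.131
time: 7.2
tool_pos: [0.4514, -0.0959, 0.0156]
tool_rot: [0.705, -0.704, -0.063, 0.064]
contact_force: [-0.1, 3.3, 6.0]
gripper_width: 0.131
pos [ 0.4514 -0.0959  0.0156] t 7.2 F [-0.1  3.3  6. ] w 0.131 yaw 0.181
d cm [-0.14 -0.04 -0.09] twist deg 0.05
```

View pics/t3.png

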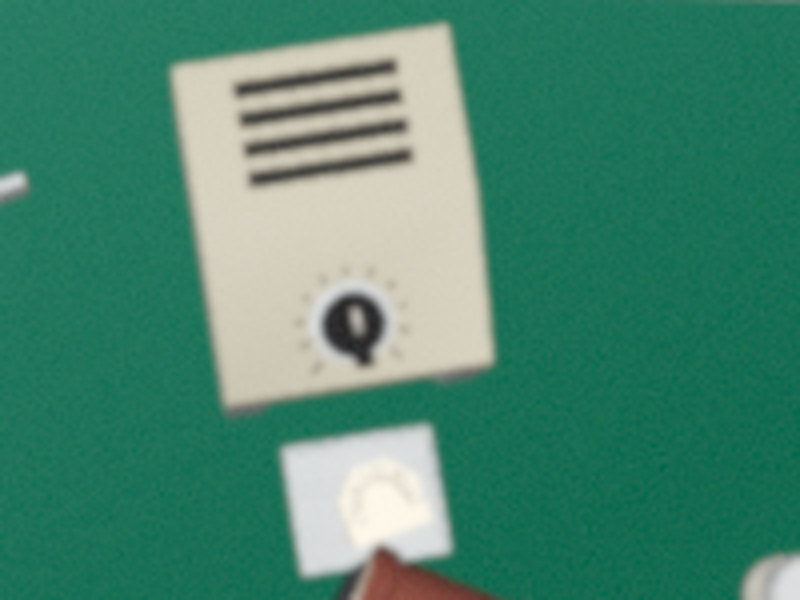

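View pics/s3.png

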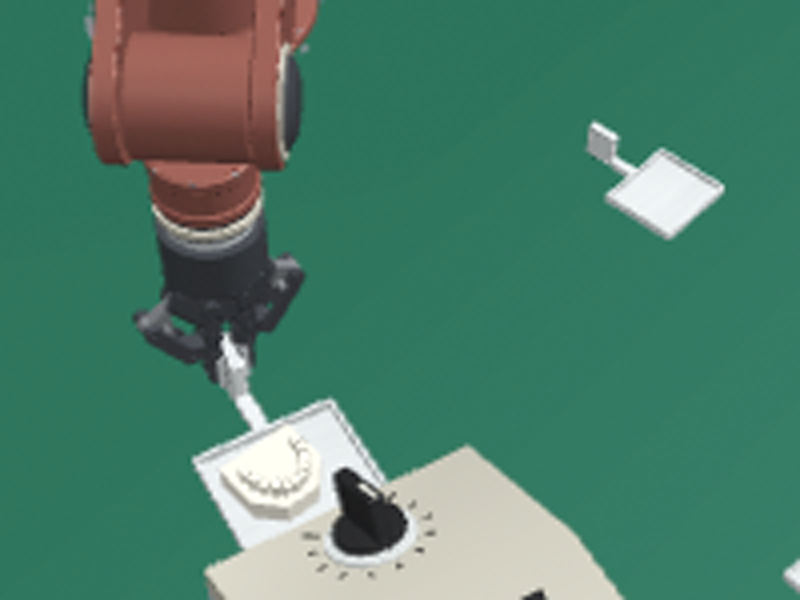

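```bash
python3 - <<'E'
from loc import *
f=grab_frame("top"); g=grab_frame("scene")
c=lambda x,y:(250+x/4,80+y/4)
T=onz(f,[c(281,446),c(431,424),c(453,552),c(300,577)],.012)
F=onz(f,[c(226,406),c(495,362)],.085);B=onz(f,[c(171,65),c(449,23)],.141)
G=onz(g,[(337,211.8),(271.3,243)],.085)
print(T.round(4),F.round(4),G.round(4))
for Q in (F,G):
  m=Q.mean(0);v=Q[0]-Q[1];print(m.round(4),np.arctan2(-v[0],v[1]).round(4),np.linalg.norm(v).round(4))
u=np.array([np.cos(.18),np.sin(.18)]);n=np.array([-u[1],u[0]])
for m in(F.mean(0)[:2],G.mean(0)[:2],B.mean(0)[:2],np.array([.637,-.063])):
  d=T.mean(0)[:2]-m;print("tray mid in oven",d@u,d@n)
far=(T[0]-T[1]);near=T[3]-T[2];print("tray yaw",[np.arctan2(-a[0],a[1]).round(4) for a in(far,near)])
M=np.array([.637,-.063])
O=lambda x,y,z:np.r_[M+x*u+y*n,z]
P=[O(0,.1,.085),O(0,-.1,.085),O(.12,.1,.141),O(.12,-.1,.141),O(.24,.1,.141),O(.24,-.1,.141)]
for fr,nm in((f,"top"),(g,"scene")):
    im=fr["frame"][:,:,::-1].copy()
    for p in proj(fr,P):cv2.circle(im,tuple(int(round(v*8)) for v in p),8,(0,0,255),-1,shift=3)
    x,y=(250,80) if nm=="top" else (260,200)
    cv2.imwrite(f"pics/o_{nm}.png",cv2.resize(im[y:y+150,x:x+200],None,fx=4,fy=4))
E
```

```text
[[ 0.5949 -0.0086  0.012 ]
 [ 0.6152 -0.126   0.012 ]
 [ 0.5152 -0.1447  0.012 ]
 [ 0.493  -0.0256  0.012 ]] [[ 0.6168  0.0352  0.085 ]
 [ 0.655  -0.1641  0.085 ]] [[ 0.62    0.0355  0.085 ]
 [ 0.6582 -0.1603  0.085 ]]
[ 0.6359 -0.0645  0.085 ] 0.189 0.2029
[ 0.6391 -0.0624  0.085 ] 0.1928 0.1995
tray mid in oven -0.0821090094062192 0.002978057822894781
tray mid in oven -0.08559948034619118 0.0014975344866386025
tray mid in oven -0.3245374419962417 0.0010092953268546075
tray mid in oven -0.08344988977066839 0.0017347588346820419
tray yaw [np.float64(0.1713), np.float64(0.1844)]
```

View pics/o_top.png

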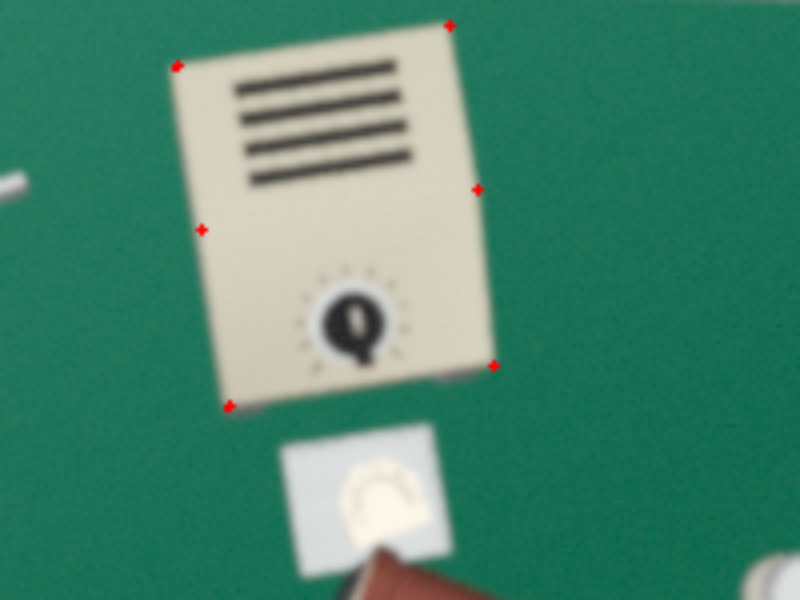

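View pics/o_scene.png

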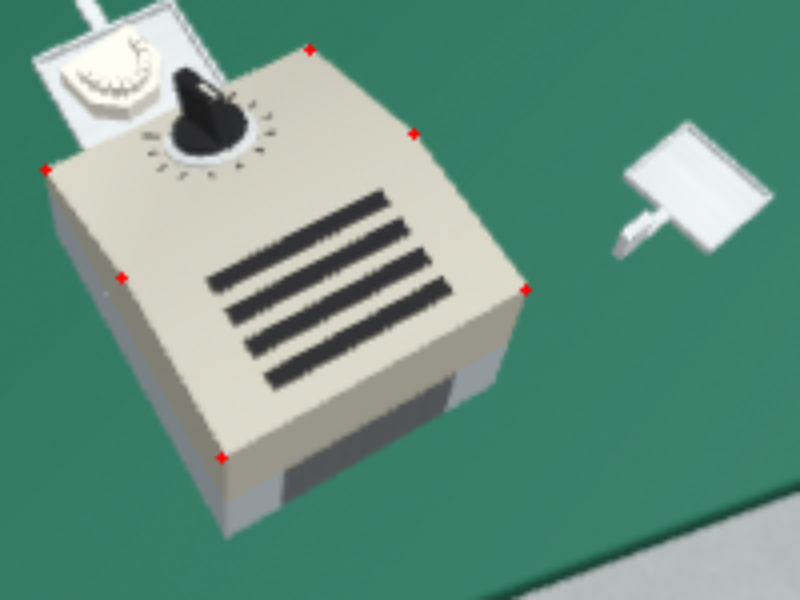

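```bash
python3 -m crank '[[[-1,0.4,0,0,0],[-1,0.7,0,0,0],[-1,1,0,0,0],[-1,1,0,0,0],[-1,1,0,0,0],[-1,0.8,0,0,0],[-1,0.6,0,0,0],[-1,0.5,0,0,0]]]'
python3 - <<'E'
from loc import *
u=np.array([np.cos(.18),np.sin(.18)])
goal(*(np.array([.638,-.0625])-.054*u),.016,.18)
E
python3 -m crank '[[[-1,0.8,0,0,0],[-1,1,0,0,0],[-1,1,0,0,0],[-1,1,0,0,0],[-1,0.9,0,0,0],[-1,0.8,0,0,0],[-1,0.5,0,0,0],[-1,0.3,0,0,0]]]'
python3 - <<'E'
from loc import *
u=np.array([np.cos(.18),np.sin(.18)])
goal(*(np.array([.638,-.0625])-.054*u),.016,.18)
E
```

```text
time: 8.4
tool_pos: [0.5087, -0.0862, 0.0156]
tool_rot: [-0.704, 0.704, 0.062, -0.066]
contact_force: [-7.8, -0.9, 11.4]
gripper_width: 0.128
pos [ 0.5087 -0.0862  0.0156] t 8.4 F [-7.8 -0.9 11.4] w 0.128 yaw 0.181
d cm [ 7.74 -0.09  0.02] twist deg 0.03
time: 9.4
tool_pos: [0.5707, -0.075, 0.0156]
tool_rot: [-0.704, 0.704, 0.062, -0.066]
contact_force: [-9.1, -1.8, 10.8]
gripper_width: 0.132
pos [ 0.5707 -0.075   0.0156] t 9.4 F [-9.1 -1.8 10.8] w 0.132 yaw 0.181
d cm [ 1.45 -0.05  0.03] twist deg 0.03
```

```bash
python3 -m crank '[[[-1,0.3,0,0,0],[-1,0.3,0,0,0],[-1,0.2,0,0,0],[-1,0.2,0,0,0]]]'; python3 -m crank '[[[-1,0.1,0,0,0],[-1,0.1,0,0,0],[-1,0,0,0,0]]]'
```

```text
time: 9.9
tool_pos: [0.5803, -0.0733, 0.0156]
tool_rot: [-0.704, 0.704, 0.061, -0.066]
contact_force: [-8.5, -1.7, 10.2]
gripper_width: 0.132
time: 10.28
tool_pos: [0.5824, -0.0729, 0.0156]
tool_rot: [-0.704, 0.704, 0.062, -0.066]
contact_force: [-7.3, -1.4, 8.8]
gripper_width: 0.132
```

```bash
python3 -m crank '[[[-1,0.1,0,0,0],[-1,0.1,0,0,0],[-1,0,0,0,0]]]'; python3 -m crank '[[[-1,0.1,0,0,0],[-1,0.1,0,0,0],[-1,0,0,0,0]]]'
```

```text
time: 10.65
tool_pos: [0.5824, -0.073, 0.0156]
tool_rot: [-0.704, 0.704, 0.06, -0.068]
contact_force: [-14.6, -2.6, 14.8]
gripper_width: 0.127
time: 11.02
tool_pos: [0.5825, -0.073, 0.0155]
tool_rot: [-0.704, 0.704, 0.058, -0.07]
contact_force: [-22.3, -4.7, 20.0]
gripper_width: 0.128
```

```bash
python3 -m crank '[[[-1,-0.15,0,0,0],[-1,-0.1,0,0,0],[0,0,0,0,0],[1,0,0,0,0],[1,0,0,0,0],[1,0,0,0,0],[1,0,0,0,0],[1,0,0,0,0]]]'
python3 - <<'E'
from loc import *
crop(grab_frame("top"),"t4",250,80,200,150,4)
crop(grab_frame("scene"),"s4",220,130,200,150,4)
f=grab_frame("wrist");cv2.imwrite("pics/w5.png",f["frame"][:,:,::-1])
E
```

```text
time: 12.02
tool_pos: [0.5869, -0.0717, 0.0153]
tool_rot: [0.704, -0.704, -0.064, 0.064]
contact_force: [0.6, 0.5, -0.0]
gripper_width: 1.001
```

View pics/s4.png

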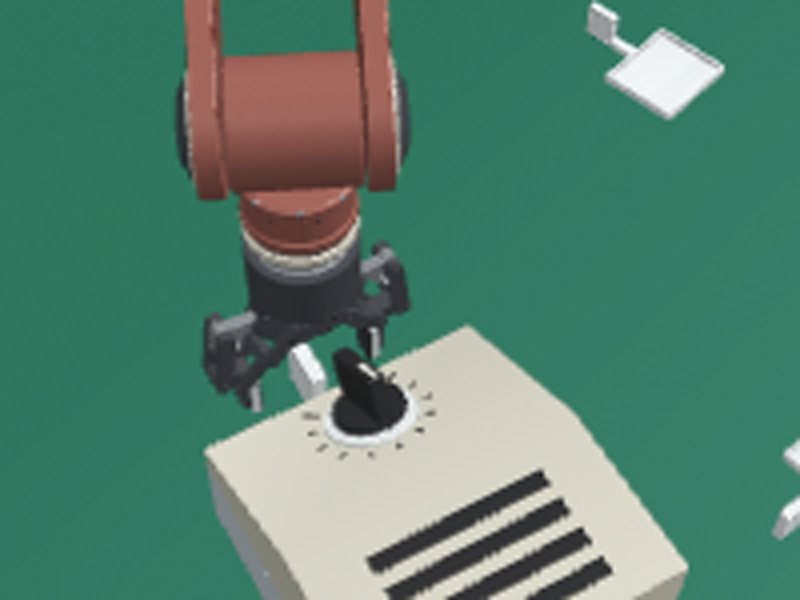

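View pics/w5.png

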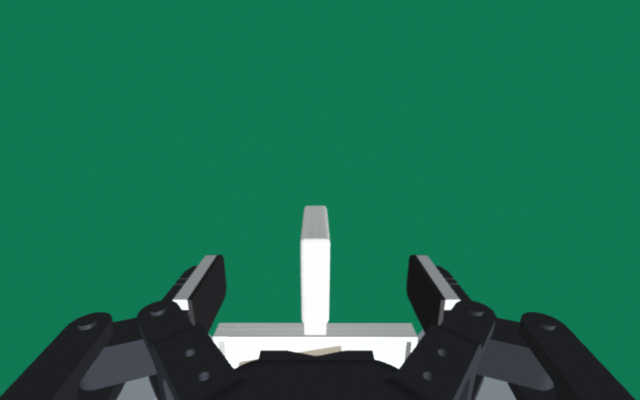

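```bash
python3 -m crank '[[[1,-2,0,0,0],[1,-3,0,0,0],[1,0,-5,0,0],[1,0,-6,0,0],[1,0,-6,0,0],[1,0,-6,0,0],[1,0,-2,0,0],[1,0,0,0,0]]]'
python3 - <<'E'
from loc import *
goal(.53,-.07,.2)
crop(grab_frame("top"),"t5",250,80,200,150,4)
crop(grab_frame("scene"),"s5",220,130,200,150,4)
f=grab_frame("wrist");cv2.imwrite("pics/w6.png",f["frame"][:,:,::-1])
E
```

```text
time: 13.18
tool_pos: [0.5384, -0.081, 0.267]
tool_rot: [-0.704, 0.705, 0.065, -0.063]
contact_force: [-0.6, 0.2, -0.0]
gripper_width: 1.003
pos [ 0.5384 -0.081   0.267 ] t 13.18 F [-0.6  0.2 -0. ] w 1.003 yaw 0.181
d cm [-0.65  6.69  1.24] twist deg None
```

View pics/s5.png

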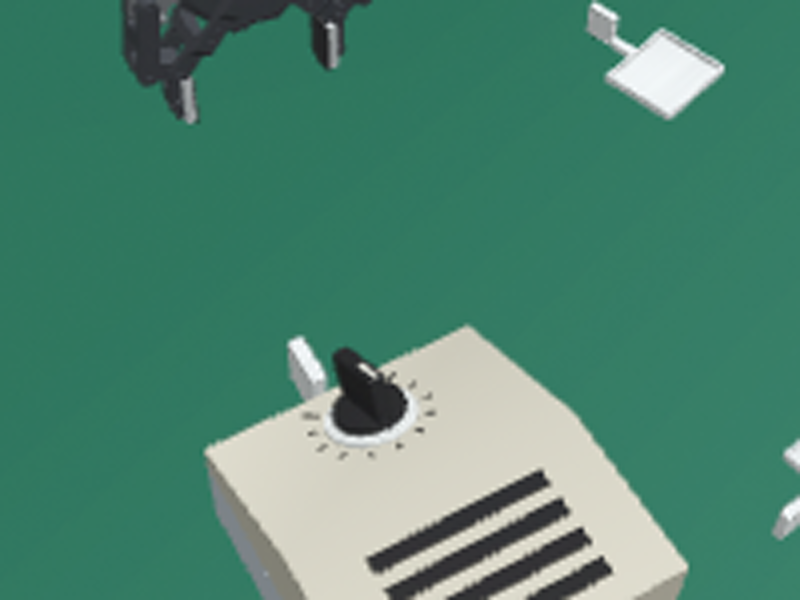

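View pics/w6.png

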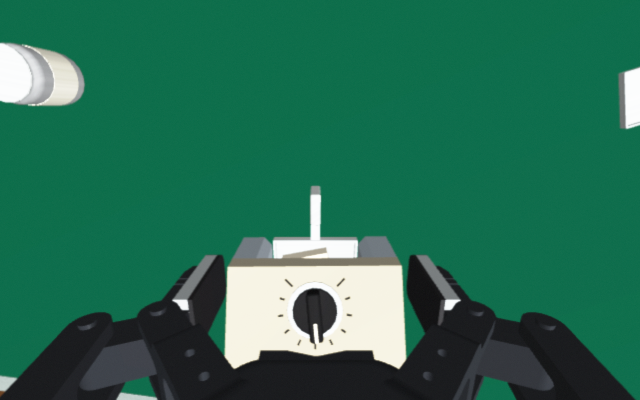

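View pics/t5.png

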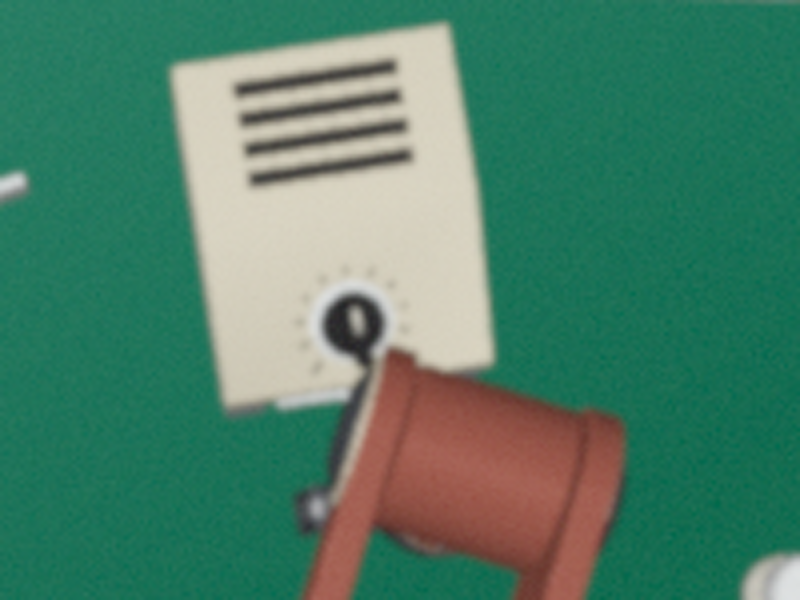

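```bash
cat >> loc.py <<'E'
M0=np.array([.638,-.0625]);u0=np.array([np.cos(.18),np.sin(.18)]);n0=np.array([-u0[1],u0[0]])
O=lambda x,y,z:np.r_[M0+x*u0+y*n0,z]
c25,s25=np.cos(np.radians(25)),np.sin(np.radians(25))
def knobpt(a,b,h): # panel coords: x up slope, y left, h out of panel
    return O(.0434+a*c25-h*s25,b,.1052+a*s25+h*c25)
def knobdraw(f,q,name,box,s):
    im=cv2.resize(f["frame"][:,:,::-1],None,fx=s,fy=s,interpolation=cv2.INTER_CUBIC)
    d=np.array([-np.cos(.785+q),np.sin(.785+q)]);e=np.array([-d[1],d[0]])
    P=[knobpt(*(r*d+t*e),.044) for r,t in((.024,.007),(.024,-.007),(-.024,-.007),(-.024,.007))]
    C=[knobpt(.025*np.cos(t),.025*np.sin(t),.012) for t in np.arange(0,6.28,.4)]
    for L,col in((P,(0,0,255)),(C,(255,0,255))):
        p=((proj(f,L)+.5)*s-.5).round().astype(int);cv2.polylines(im,[p.reshape(-1,1,2)],True,col,1)
    x,y,w,h=[int(v*s) for v in box];cv2.imwrite(f"pics/{name}.png",im[y:y+h,x:x+w])
E
python3 - <<'E'
from loc import *
print(state()["joint_pos"].round(3))
goal(*O(.029,0,.2),.18)
knobdraw(grab_frame("wrist"),2.36,"kw",(265,255,100,100),6)
knobdraw(grab_frame("scene"),2.36,"ks",(270,200,80,60),6)
E
```

```text
[-0.286 -0.159  1.765 -0.     1.54  -2.037]
pos [ 0.5364 -0.0804  0.2622] t 13.32 F [-0.   0.4 -0.1] w 0.995 yaw 0.181
d cm [13.24  6.16 -0.07] twist deg 0.04
```

View pics/kw.png

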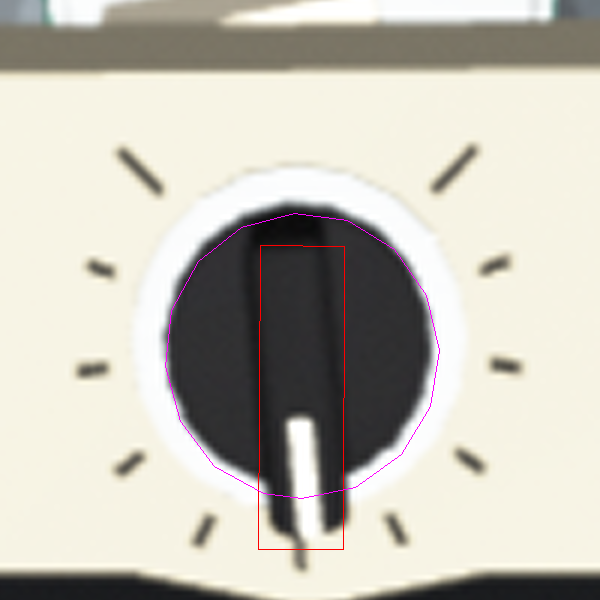

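View pics/ks.png

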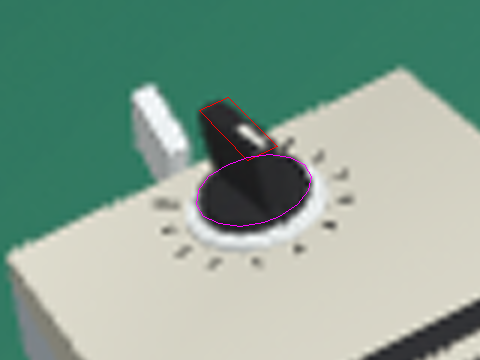

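```bash
python3 -m crank '[[[0.2,4,0,0,0],[0,5,0,0,0],[-0.34,4.2,0,-0.05,0],[-0.34,0,0,0,10],[-0.34,0,0,0,10],[-0.34,0,0,0,10],[-0.34,0,0,0,10],[-0.34,0,0,0,10]]]'; python3 -m crank '[[[-0.34,0,0,0,10],[-0.34,0,0,0,10],[-0.34,0,0,0,10],[-0.34,0,0,0,10],[-0.34,0,0,0,10],[-0.34,0,0,0,10],[-0.34,0,0,0,10],[-0.34,0,0,0,10]]]'; python3 -m crank '[[[-0.34,0,0,0,10],[-0.34,0,0,0,10],[-0.34,0,0,0,10],[-0.34,0,0,0,10],[-0.34,0,0,0,5.5],[-0.34,0,0,0,0],[-0.34,0,0,0,0]]]'
python3 - <<'E'
from loc import *
print(state()["joint_pos"].round(3))
goal(*O(.028,-.0005,.128),.26-np.pi)
f=grab_frame("wrist");cv2.imwrite("pics/w7.png",f["frame"][:,:,::-1])
crop(grab_frame("scene"),"s7",220,100,200,150,4)
E
```

```text
time: 14.42
tool_pos: [0.6669, -0.0575, 0.2629]
tool_rot: [-0.664, 0.665, -0.243, 0.241]
contact_force: [-0.2, 1.2, -0.4]
gripper_width: 0.331
time: 15.42
tool_pos: [0.6669, -0.0574, 0.263]
tool_rot: [0.353, -0.355, 0.613, -0.612]
contact_force: [-0.9, 0.0, 0.1]
gripper_width: 0.329
time: 16.3
tool_pos: [0.6673, -0.0575, 0.2642]
tool_rot: [0.091, -0.092, 0.701, -0.701]
contact_force: [0.3, 0.0, 0.0]
gripper_width: 0.33
[-0.197  0.141  1.464 -0.     1.538  1.113]
pos [ 0.6673 -0.0575  0.2642] t 16.3 F [0.3 0.  0. ] w 0.33 yaw -2.881
d cm [1.500e-01 1.362e+01 1.000e-02] twist deg 0.03
```

View pics/w7.png

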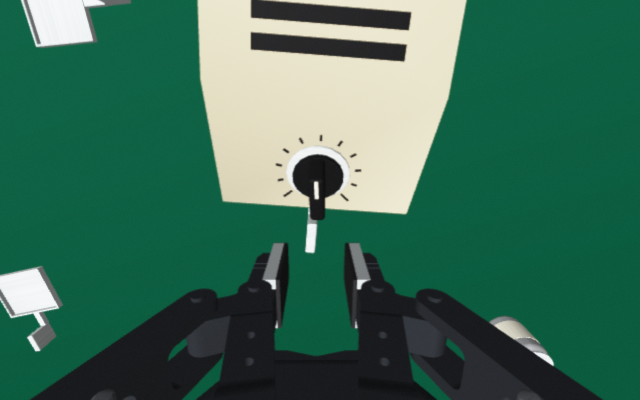

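View pics/s7.png

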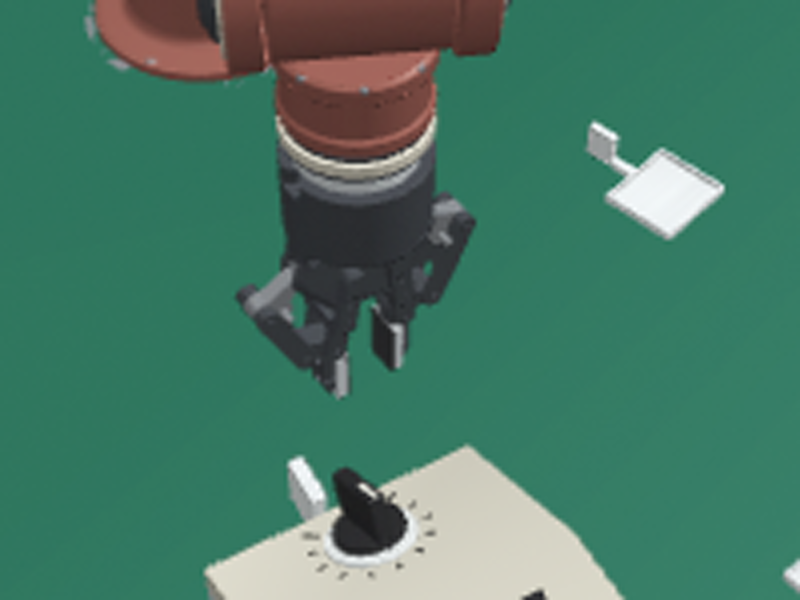

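```bash
python3 -m crank '[[[-0.34,0.15,3,0,0],[-0.34,0,4,0,0],[-0.34,0,3,0,0],[-0.34,0,1.5,0,0],[-0.34,0,1,0,0],[-0.34,0,0.6,0,0],[-0.34,0,0.4,0,0],[-0.34,0,0,0,0]]]'
python3 - <<'E'
from loc import *
goal(*O(.028,-.0005,.128),.26-np.pi)
f=grab_frame("wrist");cv2.imwrite("pics/w8.png",f["frame"][:,:,::-1])
crop(grab_frame("scene"),"s8",220,100,200,150,4)
E
```

```text
time: 17.4
tool_pos: [0.6664, -0.058, 0.1308]
tool_rot: [-0.092, 0.091, -0.701, 0.701]
contact_force: [-0.7, 0.6, 0.3]
gripper_width: 0.332
pos [ 0.6664 -0.058   0.1308] t 17.4 F [-0.7  0.6  0.3] w 0.332 yaw -2.882
d cm [ 0.07  0.28 -0.02] twist deg -0.05
```

View pics/w8.png

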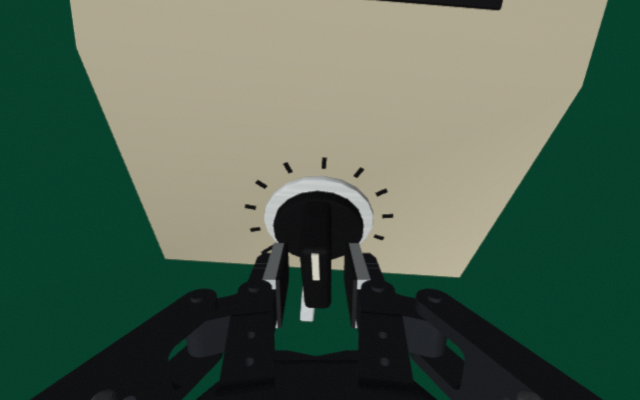

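View pics/s8.png

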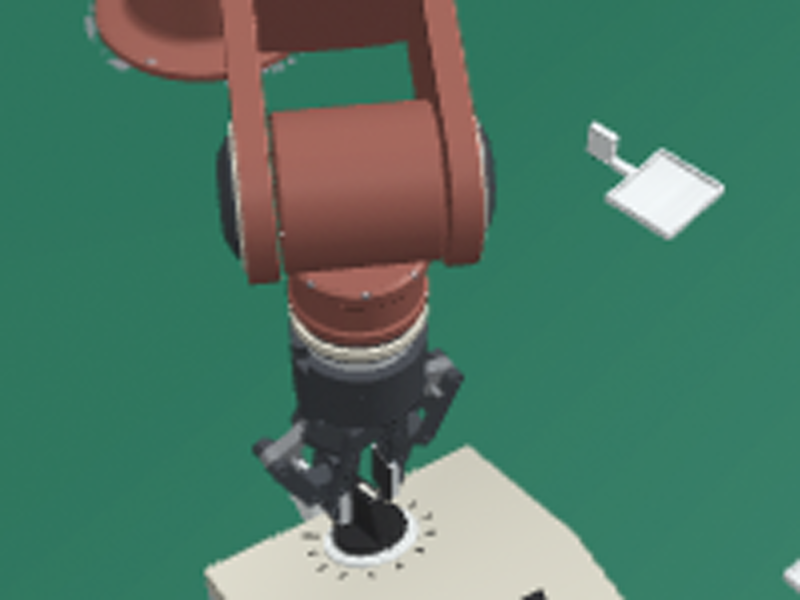

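```bash
python3 -m crank '[[[-0.34,0,0.2,0,-4],[-0.34,0,0,0,-8],[-0.34,0,0,0,-8],[-0.34,0,0,0,-8],[-0.34,0,0,0,-8],[-0.34,0,0,0,-8],[-0.34,0,0,0,-8],[-0.34,0,0,0,0]]]'
python3 - <<'E'
from loc import *
goal(*O(.028,-.0005,.128),.26-np.pi)
f=grab_frame("wrist");cv2.imwrite("pics/w9.png",f["frame"][:,:,::-1])
crop(grab_frame("scene"),"s9",250,150,100,75,6)
E
```

```text
time: 18.5
tool_pos: [0.6663, -0.0579, 0.1289]
tool_rot: [-0.389, 0.389, -0.59, 0.591]
contact_force: [-1.0, 0.6, 0.7]
gripper_width: 0.329
pos [ 0.6663 -0.0579  0.1289] t 18.5 F [-1.   0.6  0.7] w 0.329 yaw -1.977
d cm [ 0.03  0.09 -0.06] twist deg 51.85
```

View pics/w9.png

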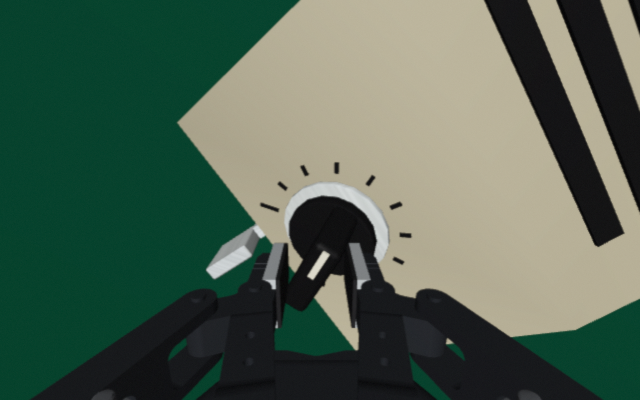

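View pics/s9.png

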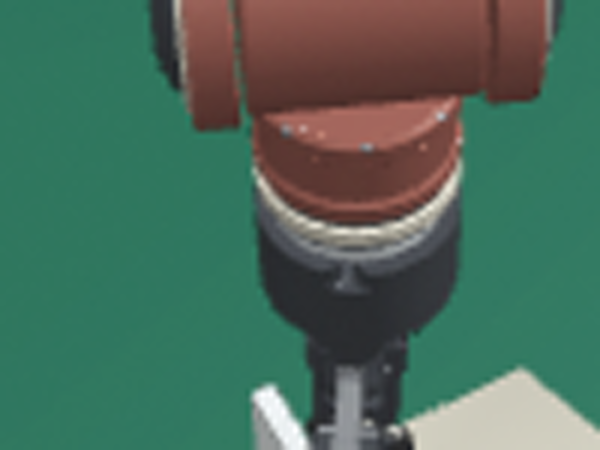

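```bash
python3 -m crank '[[[-0.34,0,0,0,-4],[-0.34,0,0,0,-8],[-0.34,0,0,0,-8],[-0.34,0,0,0,-8],[-0.34,0,0,0,-8],[-0.34,0,0,0,-8],[-0.34,0,0,0,-8],[-0.34,0,0,0,0]]]'
python3 - <<'E'
from loc import *
goal(*O(.028,-.0005,.128),.26-np.pi)
f=grab_frame("wrist");cv2.imwrite("pics/w10.png",f["frame"][:,:,::-1])
E
```

```text
time: 19.6
tool_pos: [0.6652, -0.0576, 0.129]
tool_rot: [-0.608, 0.609, -0.361, 0.359]
contact_force: [-5.6, 1.2, 3.8]
gripper_width: 0.331
pos [ 0.6652 -0.0576  0.129 ] t 19.6 F [-5.6  1.2  3.8] w 0.331 yaw -1.068
d cm [0.06 0.1  0.02] twist deg 103.9
```

View pics/w10.png

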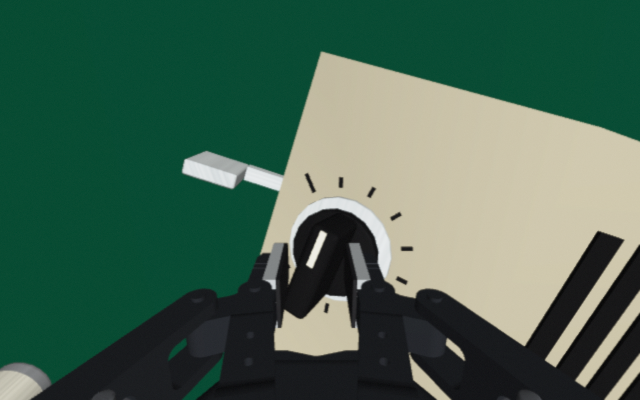

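Good; the long mark is visible at (311,182) and the bar is following. Continue.

```bash
python3 -m crank '[[[-0.34,0,0,0,-4],[-0.34,0,0,0,-7],[-0.34,0,0,0,-7],[-0.34,0,0,0,-7],[-0.34,0,0,0,-7],[-0.34,0,0,0,0]]]'
python3 - <<'E'
from loc import *
goal(*O(.028,-.0005,.128),.26-np.pi)
f=grab_frame("wrist");cv2.imwrite("pics/w11.png",f["frame"][:,:,::-1])
E
```

```text
time: 20.4
tool_pos: [0.6646, -0.0587, 0.1287]
tool_rot: [-0.683, 0.685, -0.18, 0.177]
contact_force: [-7.6, -2.3, 3.8]
gripper_width: 0.327
pos [ 0.6646 -0.0587  0.1287] t 20.4 F [-7.6 -2.3  3.8] w 0.327 yaw -0.51
d cm [0.05 0.07 0.11] twist deg 135.87
```

View pics/w11.png

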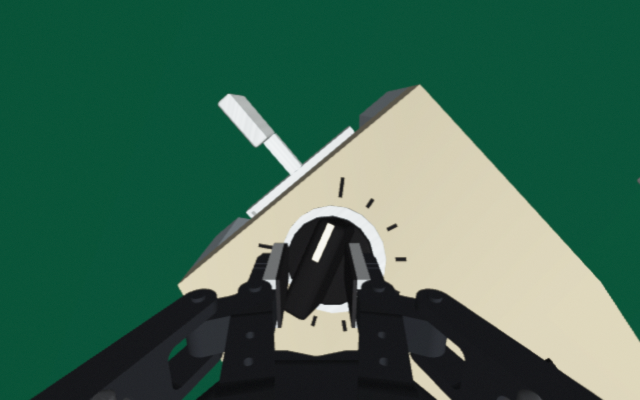

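```bash
for i in 1; do python3 -m crank '[[[-0.34,0,0,0,-3],[-0.34,0,0,0,-4],[-0.34,0,0,0,-4],[-0.34,0,0,0,-3],[-0.34,0,0,0,0]]]'; done
python3 - <<'E'
from loc import *
goal(*O(.028,-.0005,.128),.26-np.pi);print(state()["ft_torque"])
f=grab_frame("wrist");cv2.imwrite("pics/w12.png",f["frame"][:,:,::-1])
E
```

```text
time: 21.08
tool_pos: [0.6648, -0.0593, 0.1287]
tool_rot: [-0.7, 0.702, -0.095, 0.093]
contact_force: [-6.9, -3.0, 3.8]
gripper_width: 0.329
pos [ 0.6648 -0.0593  0.1287] t 21.07 F [-6.9 -3.   3.8] w 0.329 yaw -0.266
d cm [0.05 0.07 0.15] twist deg 149.84
[-0.52553146  0.94418647 -0.1429959 ]
```

View pics/w12.png

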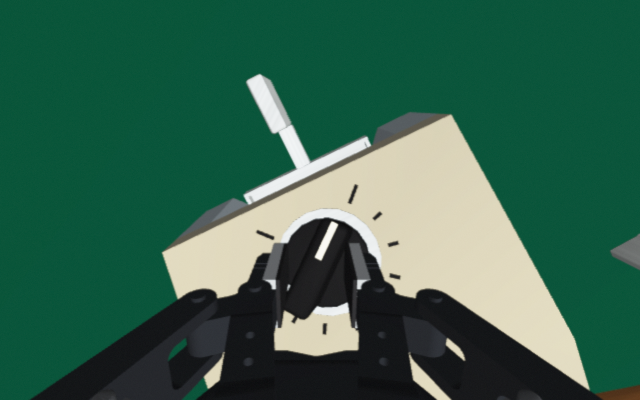

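```bash
for i in 1; do python3 -m crank '[[[-0.34,0,0,0,-3],[-0.34,0,0,0,-3],[-0.34,0,0,0,-3],[-0.34,0,0,0,0]]]'; done
python3 - <<'E'
from loc import *
goal(*O(.028,-.0005,.128),.26-np.pi);print(state()["ft_torque"])
E
python3 -m crank '[[[-0.34,0,0,0,-3],[-0.34,0,0,0,-3],[-0.34,0,0,0,-2],[-0.34,0,0,0,0]]]'
python3 - <<'E'
from loc import *
goal(*O(.028,-.0005,.128),.26-np.pi);print(state()["ft_torque"])
f=grab_frame("wrist");cv2.imwrite("pics/w13.png",f["frame"][:,:,::-1])
E
```

```text
time: 21.62
tool_pos: [0.6648, -0.0594, 0.1289]
tool_rot: [-0.705, 0.707, -0.04, 0.038]
contact_force: [-8.1, -3.9, 4.3]
gripper_width: 0.332
pos [ 0.6648 -0.0594  0.1289] t 21.62 F [-8.1 -3.9  4.3] w 0.332 yaw -0.111
d cm [0.07 0.09 0.15] twist deg 158.74
[-0.50602346  1.00090923 -0.68277493]
time: 22.12
tool_pos: [0.6645, -0.0593, 0.1293]
tool_rot: [0.707, -0.707, -0.006, 0.009]
contact_force: [-11.2, -4.0, 6.6]
gripper_width: 0.325
pos [ 0.6645 -0.0593  0.1293] t 22.12 F [-11.2  -4.    6.6] w 0.325 yaw 0.021
d cm [0.11 0.13 0.13] twist deg 166.29
[ 0.13481063  1.07307913 -2.91175447]
```

View pics/w13.png

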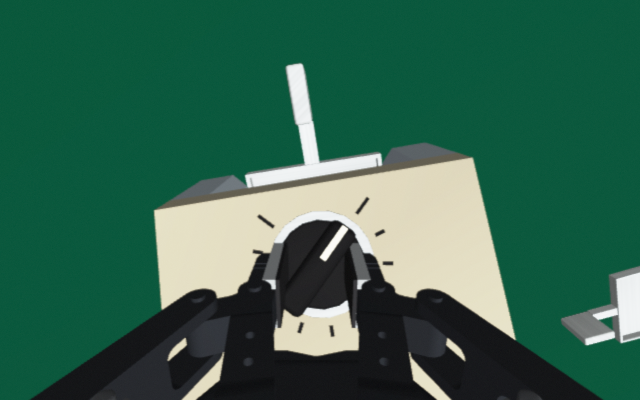

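```bash
python3 -m crank '[[[-0.34,0,0,0,4],[-0.34,0,0,0,6],[-0.34,0,0,0,4],[-0.1,0,0,0,0],[0,0,0,0,0],[0,0,-1,0,0],[0,0,-2,0,0],[0,0,-4,0,0]]]';python3 -m crank '[[[0,-5,-3,0,0],[0,-5,-3,0,0],[0,-5,0,0,0],[0,-4,0,0,0],[0,0,0,0,0],[0,0,0,0,0]]]'
python3 - <<'E'
from loc import *
goal(*O(.028,-.0005,.128),.26-np.pi);print(state()["ft_torque"])
f=grab_frame("wrist");cv2.imwrite("pics/w14.png",f["frame"][:,:,::-1])
knobdraw(grab_frame("scene"),0,"ks2",(270,200,80,60),8)
crop(grab_frame("top"),"t14",250,80,200,150,4)
E
```

```text
time: 23.18
tool_pos: [0.6653, -0.0577, 0.1984]
tool_rot: [0.703, -0.703, 0.076, -0.074]
contact_force: [-0.1, -0.4, 0.2]
gripper_width: 0.505
time: 23.92
tool_pos: [0.4812, -0.0181, 0.2599]
tool_rot: [-0.703, 0.703, -0.074, 0.076]
contact_force: [-0.4, -0.2, 0.2]
gripper_width: 0.498
pos [ 0.4812 -0.0181  0.2599] t 23.93 F [-0.4 -0.2  0.2] w 0.498 yaw -0.212
d cm [18.83 13.24 -0.02] twist deg 152.96
[-0.01958431 -0.04057223 -0.01978183]
```

View pics/w14.png

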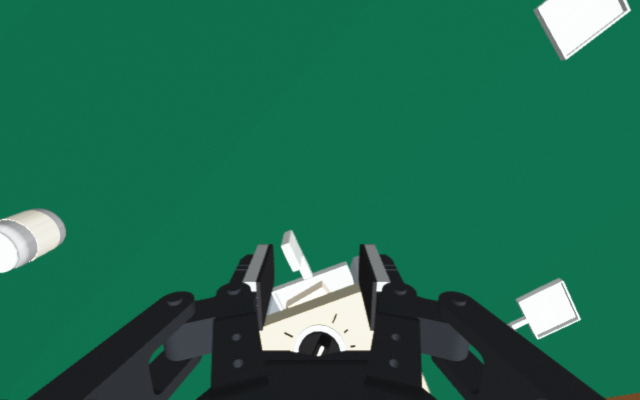

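View pics/ks2.png

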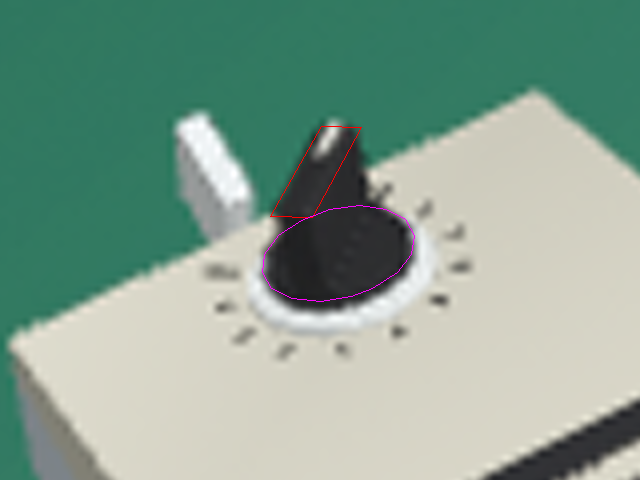

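View pics/t14.png

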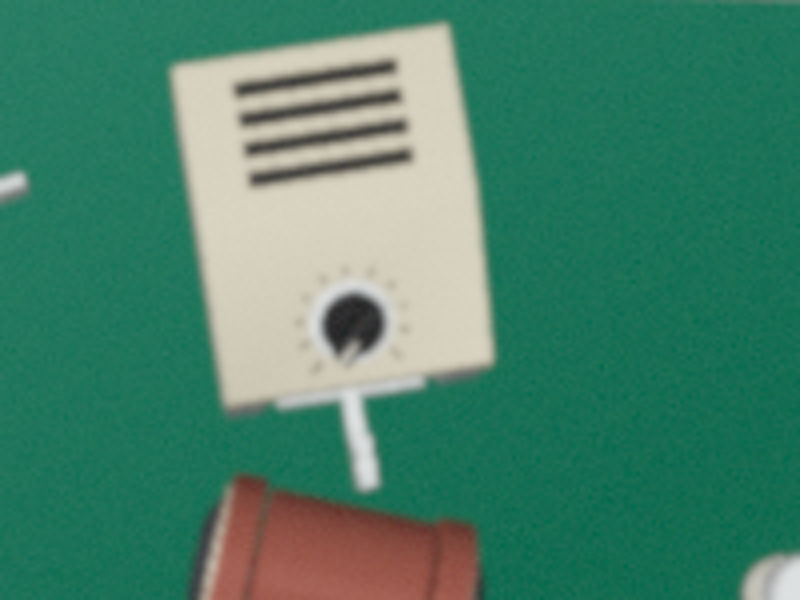

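```bash
python3 -m crank '[[[0.6,1.8,0,-1.6,-7.5],[1,1.8,0,-1.6,-7.5],[1,1.8,0,-1.6,-7.5],[1,0,0,0,0],[1,0,0,0,0]]]'
python3 - <<'E'
from loc import *
goal(.5364,-.0804,.262,.18)
f=grab_frame("wrist")
knobdraw(f,0,"kw2",(265,225,110,110),6)
cv2.imwrite("pics/w15.png",f["frame"][:,:,::-1])
E
```

```text
time: 24.7
tool_pos: [0.53, -0.0697, 0.2579]
tool_rot: [0.704, -0.704, -0.063, 0.064]
contact_force: [-0.3, 0.1, -0.7]
gripper_width: 1.003
pos [ 0.53   -0.0697  0.2579] t 24.7 F [-0.3  0.1 -0.7] w 1.003 yaw 0.179
d cm [ 0.44 -0.41 -1.17] twist deg -0.04
```

View pics/w15.png

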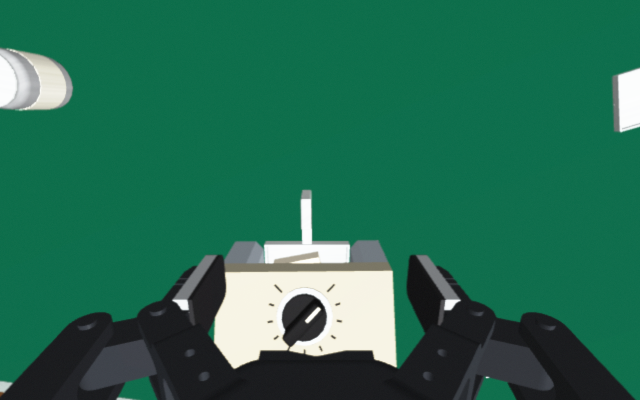

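View pics/kw2.png

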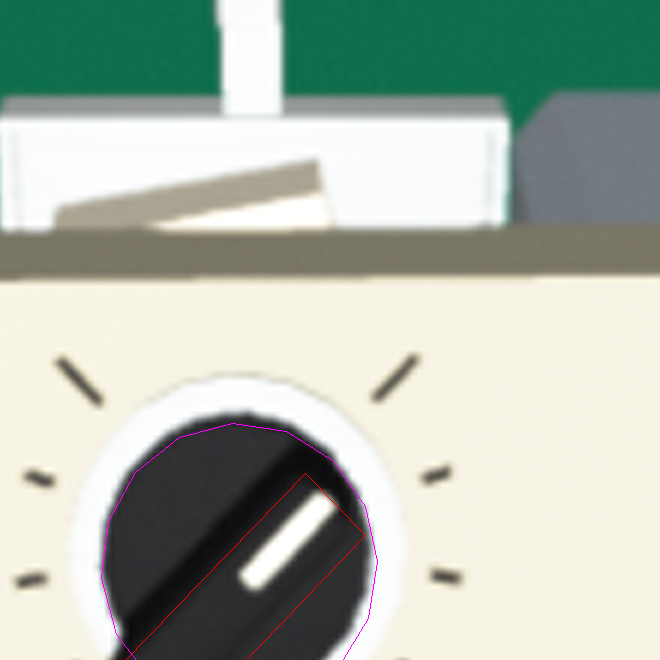

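```bash
python3 - <<'E'
from h import *
print(state()["time"]); f=grab_frame("top"); 
print(job_done())
E
```

```text
24.75
the job is handed in; nothing more can be done
None
```

I slid the tray with the cast into the drying box until it met the stop. Then I turned the knob fully anticlockwise, let go and handed the job in at about 24.8 s of the 69 s allowed. No verdict is reported.

- **Tray:** I gripped it by its handle, slid it back and across to the box's centre line, and pushed it in. The push force rose from about 8 N to 22 N with almost no further movement. In the wrist image the near edge is flush with the box front to about 1 mm, and the tray is square.
- **Small disagreement:** the gripper position put the tray's middle about 49 mm inside the mouth, against the nominal 51 mm. That is within the 2 mm calibration and the 46–56 mm limits.
- **Cast:** it is still upright, about 18 mm from the near rim compared with 16 mm before the move. I could see only its near end once it was inside the box.
- **Knob:** I turned it with the part-open fingers on either side of the bar until the twisting torque rose sharply, to 2.9 N m, at the stop. Afterwards the pointer was within about 0.5 degrees of the zero direction in the picture.
- **Bowl and can:** the arm went near neither, but I did not measure their positions again at the end.
- **At hand-in:** the gripper was open and clear of everything, reading under 1 N of force.

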